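# Shut the tube tray and start the shaker with both keys

## Task

Start the tube shaker: with the fingertips push its open tube tray all the way in until it stops, then press the two round start keys on the grey control box all the way down together, one fingertip on each, hold both down for about three seconds, and let them both come up again. Only push and press, lifting nothing: the control box stays where it stands, the small square stop key is not pressed, and the beaker, jar, bottle and purple rack on the bench are left alone.

Things in the scene. Friction and masses are not known exactly. Their poses are not given: they have to be found in the camera images.
- shaker: Tube shaker, a low white housing fixed to the bench, 170 (x) x 200 (y) x 95 (z) mm, with a clear cover. Origin: centre of its underside, on the bench. Its own +x axis points into the machine, away from the tray opening; its tray comes out along its own -x. It stands either left or right of the robot's centre line, turned up to 0.3 rad
- tray (a joint): How far the shaker's tube tray is open, in m: 0 = fully in against its stop, 0.08 = fully out; starts between 0.035 and 0.065. It slides with about 2 N of friction plus 10 N per m/s and stays where it is left
- tray_front (a point): Centre of the outer (robot side) face of the tray's grey upright front panel, 44 mm above the bench; the panel is 150 mm wide, 60 mm high (14 to 74 mm above the bench) and 20 mm thick. Its outward normal is the shaker's -x; axes parallel to the shaker's. It moves with the tray; fully in, the face is still 20 mm in front of the housing's front. The tubes and purple rack behind the panel belong to the tray and are up to 82 mm above the bench
- pod: Grey control box standing loose on the bench, about 1.0 to 1.4 kg with rubber feet, 110 (x) x 150 (y) x 48 (z) mm; origin: centre of its underside. The two round start keys lie side by side along its own y axis, on the other side of the robot's centre line from the shaker; turned up to 0.5 rad
- keys_mid (a point): Point half-way between the tops of the two round start keys when they are up, 66 mm above the bench; fixed to the control box, axes parallel to the box's; the key centres lie 30 mm to its +y (key_left) and -y (key_right), 60 mm apart. Nothing stands between the keys above 54 mm
- key_left_top (a point): Centre of the flat top of the left (+y of the box) round black start key, a cap 26 mm in diameter, 66 mm above the bench when up and 58 mm when fully down; its round steel collar, 42 mm in diameter, reaches 54 mm
- key_right_top (a point): The same for the right (-y of the box) start key
- key_left (a joint): Travel of the left start key, in m: 0 = up, 0.008 = fully down; a spring needs about 1.4 N to start and 4.5 N at the bottom, and lifts it again
- key_right (a joint): The same for the right start key
- stop_key (a joint): Travel of the small square black stop key, 12 x 12 mm, 8 mm proud of the box, on the box's centre line 48 mm behind (+x of the box) the line of the start keys: 0 = up, 0.004 = down. To be left alone
- rack: Bystander: loose purple tube rack, 70 x 120 x 45 mm (63 mm with its white tube caps); origin: centre of its underside
- beaker: Bystander: loose open glass beaker, 68 mm across, 90 mm high; origin: centre of its underside
- jar: Bystander: small loose jar with a blue cap, 40 mm across, 60 mm high, standing just behind (+x of) the control box; origin: centre of its underside
- bottle: Bystander: loose bottle with a white cap, 56 mm across, 120 mm high, standing near the centre line, beyond the shaker and the control box; origin: centre of its underside
Mind the look-alikes: they are no part of the job. There is more than one size of the pod; the one meant has the size given above.

How it is judged:
By the outcome, as a careful person would: the job done as asked, in the order asked, and still so for the second after the job is handed in, with the robot touching nothing.
It also fails if it takes over 58 s, if anything falls off the work surface, if the arm or the gripper's body presses on something with over 40 N, if the wrist force passes 120 N, or if a joint passes its speed limit or range.

## Robot

A 7-joint arm with a two-finger parallel gripper is mounted at the origin on the work surface. World frame = base frame: x ahead of the robot, y to its left, z up, the work surface at z = 0. Lengths are in m, angles in degrees, forces in N, time in s.
With the tool pointing down it reaches from about 0.425 to 0.875 m from the base axis. Payload 4.7 kg.
Tool frame: the origin (TCP) lies at the very end of the fingers, on their centre line; the grasp point (between the pads) lies 19 mm behind it; z points along the fingers, y is the direction in which the jaws open and shut (so a half turn about z gives the same grasp; the last joint's range is limited). The gripper opens to 87 mm and grips with 3 to 60 N. Pads are 19 mm wide; open, the fingers measure 117 mm over their backs; the gripper's body (75 mm by 190 mm) begins 51 mm behind the grasp point.
Start: joints at [-64.91, 18.392, -4.016, 83.108, 1.295, 78.541, -3.26], TCP at [0.267, 0.593, 0.223] pointing down, gripper open.
Joint ranges: [-163.93, 163.93], [-17.29, 119.83], [-79.2, 71.16], [3.27, 140.29], [-89.18, 269.18], [5.43, 117.66], [-154.24, 154.24]. Speed limits (degrees/s): [147.25, 147.25, 180, 180, 180, 180, 180].

## Interface

Orientations are given as [roll, pitch, yaw] about the fixed x, y, z axes, in that order (R = Rz(yaw) Ry(pitch) Rx(roll)).
In Python, from cell import * gives the robot as it stands.
- The arm moves only by the tool drive_tool, never from a script. Its argument "moves" is text: rows parted by semicolons, each of 5 numbers parted by spaces: the shift along the tool's x, y, z in m, then the turn about the tool's z in degrees, then the gripper's target within -1 to 1 (fully open at 1, half-way at 0, shut at -1). In form: x y z yaw fingers; .... A call has exactly 8 rows; each row is the pose to reach, as a shift and turn from the pose commanded when the call began, along the tool's axes at that moment; what a row does not reach only later rows make up. A row lasts 1/10 s, in which the tool goes at most 50 mm and 8.59 degrees, less where a joint would pass 70% of its speed; a pose out of reach is approached as far as the arm can. A call with a gripper value outside its range is refused whole. The fingers move at their own pace and stop on an object; "grip_force" is the grip in N (left out, the last holds). Time passes only in rows, so rows that repeat a pose let the fingers close, or fill a call up. It gives the time, the measured TCP pose, the force and the opening at its end, in the units of the state.
- get_obs(): the state, without advancing time (a new reading comes with each control period).
- read_camera(name): name is "scene" or "top" or "wrist"; returns (picture, depth): 420x560x3 uint8, red, green, blue; 420x560 float32, m along the optical axis (not along the pixel's ray), 0 where there is no reading.
- calibration(name): a dict with "intrinsics" (3x3 intrinsics, pixels), "cam_to_world" (4x4, takes a point from camera to world coordinates); the wrist camera has in their place "T_tool_cam" (4x4, takes a point from camera to tool coordinates, whose origin is the TCP and whose axes are the flange's). Camera axes: x right, y up, looking along -z (the intrinsics and any distortion apply to the point x, -y, -z); pixel columns grow to the right and rows downward; lengths in m; the calibration is good to about 2 mm. A picture is of the moment at which its call begins: read the wrist's pose just before it. calibration takes no time and is no camera call.
- sign_off(): hands the job in, once; it reports no verdict.
Trained networks look in the newest picture that a camera, given by its name, has taken for a name from the list of things; names that differ only in an ending like _2 or _b are one class to them, and where a whole thing is asked for, a point or a joint stands for the part that bears it (a point fixed in the world has none). Each returns a list of dicts, best first, with "conf" (0 to 1); they miss things now and then, are a little off and sometimes report something else, mostly with a low value. They report only what shows in the picture. A call takes as long as a camera call. They do not tell look-alikes from the thing itself.
- search_frame(camera, name): "uv" ([column, row] in pixels, amid what is visible of it).
- pinpoint(camera, name): "uv" ([column, row] in pixels: a listed point, or the origin of a listed thing).
The state is a dict: "time_s": time; "qpos": joint angles; "joint_velocities": joint speeds; "effort": joint torques, N m; "tool_pos": TCP position; "tool_rot": TCP orientation; "force": force on the tool from outside, world axes, zero at the start; "wrist_torque": the same for the moment, N m; "grip_width": finger opening in m.
Only numpy, scipy, OpenCV 4.12 (cv2) and the standard library are available. Lean on these libraries where they do the work, as an engineer would, in place of code of your own. Each camera call takes 0.05 s, during which the arm holds its last target. There are 200 camera calls.

## Working session

There is one attempt and no reset: what is moved stays moved. The work goes in short steps, Python scripts to look and compute and a tool call to move; the robot and the scene stay as the last step left them, time stands still between calls to the robot, and variables do not carry over. Pictures are saved under pics/ and viewed, about 8 in all and at most 12, crops included, and the job is handed in when it is done.

Besides the shell and the picture viewer there is one more tool, called after ">>>" as name(argument=value, ...), one argument or row to a line, values as JSON. drive_tool: Moves the arm, as the interface text tells. Its arguments: {"type":"object","properties":{"moves":{"type":"string"},"grip_force":{"type":"number"}},"required":["moves"]}

```bash
mkdir -p pics; ls; cat > h.py <<'E'
from cell import *
import numpy as np, cv2
from scipy.spatial.transform import Rotation as R
def look(n,f=None):
    o=get_obs(); p,d=read_camera(n)
    if f: cv2.imwrite(f'pics/{f}.png',p[:,:,::-1])
    c=calibration(n); K=np.array(c['intrinsics'])
    if n=='wrist':
        T=np.eye(4);T[:3,:3]=R.from_euler('xyz',o['tool_rot'],degrees=True).as_matrix();T[:3,3]=o['tool_pos'];T=T@np.array(c['T_tool_cam'])
    else: T=np.array(c['cam_to_world'])
    return p,d,K,T,c
def cloud(d,K,T):
    v,u=np.mgrid[:d.shape[0],:d.shape[1]]
    P=np.stack([(u-K[0,2])/K[0,0]*d,-(v-K[1,2])/K[1,1]*d,-d],-1)
    return P@T[:3,:3].T+T[:3,3]
def onplane(uv,z,K,T):
    r=T[:3,:3]@np.array([(uv[0]-K[0,2])/K[0,0],-(uv[1]-K[1,2])/K[1,1],-1]);return T[:3,3]+r*(z-T[2,3])/r[2]
E
python3 - <<'E'
from h import *
o=get_obs();print(o)
for n in('scene','top'):
    p,d,K,T,c=look(n,n+'1'); print(n,K.round(1).tolist(),T.round(3).tolist(),[k for k in c])
    C=cloud(d,K,T); np.save(n+'.npy',C)
    for t,z in(('tray_front',.044),('keys_mid',.066),('key_left_top',.066),('key_right_top',.066),('shaker',0),('pod',0),('stop_key',.056)):
        for r in pinpoint(n,t)[:4]: print(n,t,round(r['conf'],2),np.round(r['uv']),onplane(r['uv'],z,K,T).round(3))
E
```

```text
pics
{'time_s': 0.0, 'qpos': array([-64.91105943,  18.43878154,  -4.0152585 ,  83.17546499,
         1.29581725,  78.54322217,  -3.25928798]), 'joint_velocities': array([-0.01981779, -0.114567  ,  0.0058207 , -0.02303588, -0.02879368,
        0.00249896, -0.05968166]), 'effort': array([ 6.48045370e-04, -4.91283488e+01, -4.03469000e-01, -3.12522089e+01,
       -6.38068607e-02,  4.41410369e-02,  2.08013134e-04]), 'tool_pos': array([0.26710738, 0.59195211, 0.22145973]), 'tool_rot': array([-1.79887824e+02,  6.81944800e-03,  1.55721444e+02]), 'force': array([-0.03165957, -0.17481734, -0.36355401]), 'wrist_torque': array([ 0.00466441, -0.01841829, -0.06053251]), 'grip_width': 0.08712116110101735}
scene [[499.7, 0.0, 284.2], [0.0, 499.7, 217.3], [0.0, 0.0, 1.0]] [[-0.883, -0.248, 0.398, 1.182], [0.469, -0.487, 0.737, 1.048], [0.011, 0.837, 0.546, 0.879], [0.0, 0.0, 0.0, 1.0]] ['intrinsics', 'cam_to_world']
scene tray_front 0.57 [297. 194.] [ 0.469 -0.186  0.044]
scene keys_mid 0.98 [370. 261.] [0.486 0.241 0.066]
scene keys_mid 0.96 [352. 320.] [0.652 0.396 0.066]
scene keys_mid 0.73 [304. 264.] [0.649 0.173 0.066]
scene key_left_top 0.66 [300. 286.] [0.701 0.243 0.066]
scene key_left_top 0.64 [308. 271.] [0.654 0.201 0.066]
scene key_left_top 0.43 [363. 260.] [0.501 0.228 0.066]
scene key_left_top 0.39 [334. 322.] [0.691 0.384 0.066]
scene key_right_top 0.6 [302. 257.] [0.638 0.143 0.066]
scene key_right_top 0.45 [382. 260.] [0.456 0.25  0.066]
scene shaker 0.7 [251. 222.] [ 0.646 -0.164  0.   ]
scene pod 0.92 [300. 289.] [0.666 0.188 0.   ]
scene pod 0.77 [346. 334.] [0.647 0.377 0.   ]
scene pod 0.65 [369. 274.] [0.468 0.22  0.   ]Traceback (most recent call last):
  File "<stdin>", line 7, in <module>
ValueError: it knows: beaker, bottle, jar, key_left_top, key_right_top, keys_mid, pod, rack, shaker, tray_front
```

```bash
python3 - <<'E'
from h import *
n='top'
p,d,K,T,c=look(n,n+'1'); print(n,K.round(1).tolist(),T.round(3).tolist())
C=cloud(d,K,T); np.save(n+'.npy',C);np.save('topK.npy',K);np.save('topT.npy',T)
for t,z in(('tray_front',.044),('keys_mid',.066),('key_left_top',.066),('key_right_top',.066),('shaker',0),('pod',0),('beaker',0),('jar',0),('bottle',0),('rack',0)):
        for r in pinpoint(n,t)[:4]: print(n,t,round(r['conf'],2),np.round(r['uv']),onplane(r['uv'],z,K,T).round(3))
s=cv2.imread('pics/scene1.png')
cv2.imwrite('pics/both.png',cv2.resize(np.vstack([cv2.imread('pics/top1.png')]),(784,588)))
E
```

```text
top [[430.0, 0.0, 270.2], [0.0, 430.0, 206.0], [0.0, 0.0, 1.0]] [[0.001, 0.983, -0.184, 0.369], [-1.0, -0.0, -0.009, -0.017], [-0.009, 0.184, 0.983, 1.372], [0.0, 0.0, 0.0, 1.0]]
top tray_front 0.63 [332. 255.] [ 0.464 -0.194  0.044]
top tray_front 0.19 [412. 239.] [ 0.514 -0.443  0.044]
top keys_mid 0.76 [198. 252.] [0.473 0.215 0.066]
top keys_mid 0.76 [147. 198.] [0.641 0.377 0.066]
top keys_mid 0.69 [208. 196.] [0.645 0.19  0.066]
top key_left_top 0.43 [205. 193.] [0.654 0.199 0.066]
top key_left_top 0.42 [200. 246.] [0.49  0.207 0.066]
top key_right_top 0.61 [223. 200.] [0.632 0.143 0.066]
top key_right_top 0.52 [148. 202.] [0.626 0.373 0.066]
top key_right_top 0.45 [192. 262.] [0.443 0.23  0.066]
top shaker 0.95 [327. 206.] [ 0.627 -0.19   0.   ]
top pod 0.83 [202. 254.] [0.469 0.214 0.   ]
top pod 0.72 [155. 198.] [0.653 0.371 0.   ]
top pod 0.65 [216. 196.] [0.661 0.175 0.   ]
top beaker 0.74 [204. 196.] [0.659 0.213 0.   ]
top beaker 0.59 [125. 258.] [0.457 0.457 0.   ]
top jar 0.69 [225. 165.] [0.763 0.145 0.   ]
top bottle 0.64 [271. 158.] [ 0.787 -0.007  0.   ]
top rack 0.85 [413. 238.] [ 0.522 -0.46   0.   ]
```

View pics/both.png

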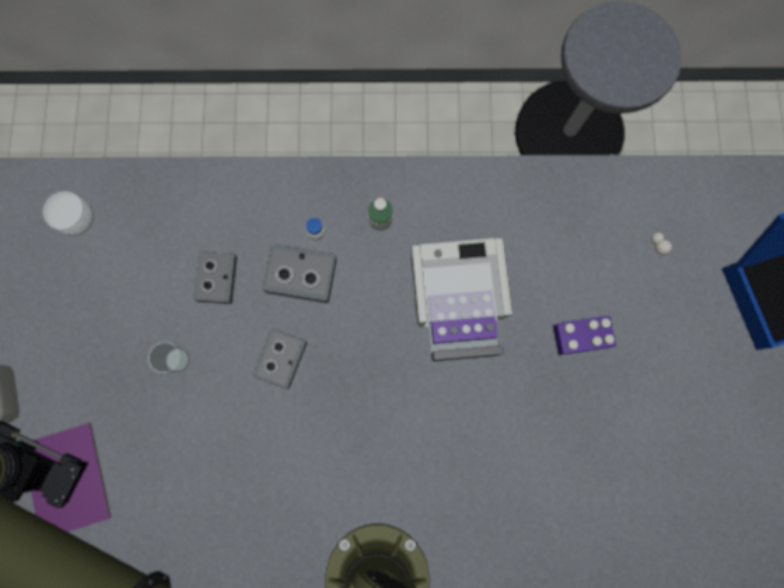

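View pics/scene1.png

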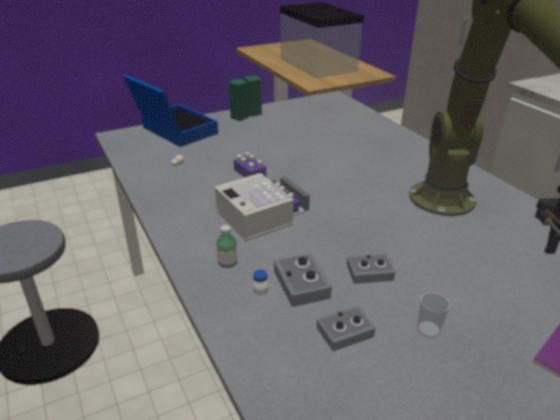

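In the enlarged top picture, the control-box candidates are at (300,273), (215,277) and (280,358). The one at (300,273) is clearly larger and has the blue-capped jar behind it, so it fits best. I'll confirm its size by depth and in a crop.

```bash
python3 - <<'E'
from h import *
C=np.load('top.npy')
def rect(m,name):
    n,l,s,_=cv2.connectedComponentsWithStats(m.astype(np.uint8))
    for i in range(1,n):
        if s[i,4]<60: continue
        P=C[l==i]; r=cv2.minAreaRect((P[:,:2]*1000).astype(np.float32)); print(name,s[i,4],np.round(r[0]),np.round(r[1]),round(r[2],1),P[:,2].mean().round(4))
Z=C[...,2]; X=C[...,0]; Y=C[...,1]
print('table z',np.median(Z[(X>.5)&(X<.6)&(abs(Y)<.05)]))
rect((Z>.035)&(Z<.062)&(Y>.05)&(Y<.5)&(X>.35)&(X<.85),'pod')
rect((Z>.06)&(Z<.083)&(Y<-.05)&(Y>-.35)&(X>.35)&(X<.51),'panel')
rect((Z>.085)&(Z<.11)&(Y<-.05)&(Y>-.35)&(X>.45)&(X<.8),'housing')
p=cv2.imread('pics/top1.png')
a=cv2.resize(p[150:290,130:260],(520,560),interpolation=cv2.INTER_CUBIC)
cv2.imwrite('pics/crop.png',a)
g=cv2.resize(cv2.cvtColor(p,7-1)[165:225,180:245],None,fx=8,fy=8,interpolation=cv2.INTER_CUBIC)
K,T=np.load('topK.npy'),np.load('topT.npy')
m=(cv2.cvtColor(p,6)<35).astype(np.uint8)[165:225,180:245]
n,l,s,c=cv2.connectedComponentsWithStats(m)
for i in range(1,n):
    u=c[i]+[180,165]; print(u.round(1),s[i,4],onplane(u,.064,K,T).round(4))
E
```

```text
table z 0.00037624846248485166
pod 87 [762. 142.] [35. 34.] 42.2 0.057
pod 1527 [657. 175.] [152. 110.] 80.9 0.049
pod 717 [649. 369.] [ 84. 113.] 86.9 0.0397
pod 778 [465. 215.] [ 83. 113.] 69.5 0.0394
pod 84 [466. 468.] [27. 57.] 78.3 0.0495
panel 340 [ 475. -197.] [ 20. 150.] 5.0 0.0734
housing 3648 [ 630. -184.] [171. 200.] 5.0 0.0953
[220. 197.] 1 [0.6426 0.1515 0.064 ]
```

View pics/crop.png

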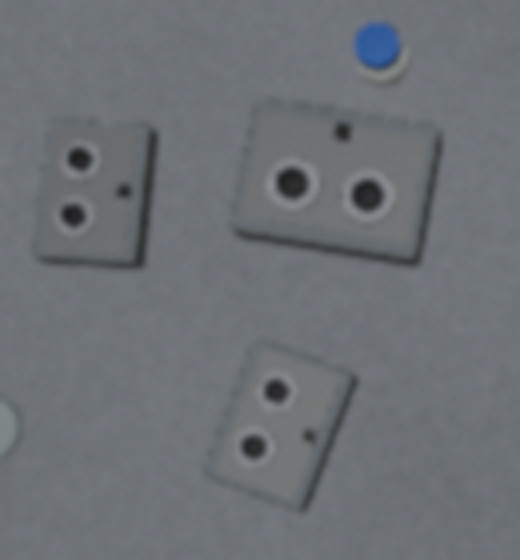

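The crop shows the large box with keys at crop (292,183) and (367,195), and the stop key at (343,131) on its far side. Depth gives 152×110 mm at 49 mm height, so this is the pod meant. The other two are about 113×84 mm look-alikes.

```bash
cat >> h.py <<'E'
def delta(*targets):
    o=get_obs(); M=R.from_euler('xyz',o['tool_rot'],degrees=True).as_matrix()
    print('t',round(o['time_s'],2),'pos',o['tool_pos'].round(4),'rot',o['tool_rot'].round(2),'F',o['force'].round(1),'w',round(o['grip_width'],4),'q7',round(o['qpos'][6],1))
    for x,y,z,yaw in targets:
        print((x,y,z,yaw),'->',(M.T@(np.array([x,y,z])-o['tool_pos'])).round(4),'turn',round(-((yaw-o['tool_rot'][2]+180)%360-180),2))
def sh(a,b,z=0.,c=(.630,-.184),yaw=5.):  # point in shaker/pod axes -> world
    t=np.radians(yaw); return c[0]+a*np.cos(t)-b*np.sin(t),c[1]+a*np.sin(t)+b*np.cos(t)
E
python3 - <<'E'
from h import *
print(np.array(calibration('wrist')['T_tool_cam']).round(3).tolist())
K,T=np.load('topK.npy'),np.load('topT.npy')
for u in((203,195.75),(221.75,198.75)): print(onplane(u,.066,K,T).round(4))
delta((.5,.2,.2,185),(*sh(-.21,0),.2,185),(*sh(-.105,0),.05,185))
E
```

```text
[[0.002, 0.955, 0.298, 0.082], [1.0, -0.001, -0.001, -0.001], [-0.001, 0.298, -0.955, -0.162], [0.0, 0.0, 0.0, 1.0]]
[0.6462 0.2043 0.066 ]
[0.6366 0.1457 0.066 ]
t 0.9 pos [0.2673 0.5925 0.2226] rot [180.     0.   155.72] F [-0.5  1.1  0.2] w 0.0872 q7 -3.3
(0.5, 0.2, 0.2, 185) -> [-0.3735 -0.2621  0.0226] turn -29.28
(np.float64(0.42079911340073345), np.float64(-0.20230270597700822), 0.2, 185) -> [-0.4667 -0.6614  0.0226] turn -29.28
(np.float64(0.5253995567003668), np.float64(-0.1931513529885041), 0.05, 185) -> [-0.5583 -0.61    0.1726] turn -29.28
```

>>> drive_tool(
  moves="-0.3735 -0.262 0.02 -29.3 1;-0.3735 -0.262 0.02 -29.3 1;-0.3735 -0.262 0.02 -29.3 1;-0.3735 -0.262 0.02 -29.3 1;-0.3735 -0.262 0.02 -29.3 1;-0.3735 -0.262 0.02 -29.3 1;-0.3735 -0.262 0.02 -29.3 1;-0.3735 -0.262 0.02 -29.3 1",
)

```text
time_s: 1.7
tool_pos: [0.4707, 0.2492, 0.2055]
tool_rot: [180.0, 0.1, -175.0]
force: [0.6, 1.1, -0.5]
grip_width: 0.0868
```

```bash
python3 - <<'E'
from h import *
delta((*sh(-.21,0),.2,185),(*sh(-.21,0),.05,185))
E
```

```text
t 1.7 pos [0.4707 0.2492 0.2055] rot [ 1.7996e+02  5.0000e-02 -1.7498e+02] F [ 0.6  1.1 -0.5] w 0.0868 q7 64.8
(np.float64(0.42079911340073345), np.float64(-0.20230270597700822), 0.2, 185) -> [ 0.0892 -0.4454  0.0051] turn 0.02
(np.float64(0.42079911340073345), np.float64(-0.20230270597700822), 0.05, 185) -> [ 0.0894 -0.4455  0.1551] turn 0.02
```

>>> drive_tool(
  moves="0.02 -0.4455 0.005 0 1;0.02 -0.4455 0.005 0 1;0.02 -0.4455 0.005 0 1;0.02 -0.4455 0.005 0 1;0.02 -0.4455 0.005 0 1;0.02 -0.4455 0.005 0 1;0.06 -0.4455 0.005 0 1;0.089 -0.4455 0.005 0 1",
)

```text
time_s: 2.5
tool_pos: [0.4495, -0.1447, 0.2011]
tool_rot: [-179.9, 0.1, -175.0]
force: [-0.3, -0.3, 0.2]
grip_width: 0.0871
```

```bash
python3 - <<'E'
from h import *
delta((*sh(-.20,0),.05,185),(*sh(-.19,0),.05,185))
E
```

```text
t 2.5 pos [ 0.4495 -0.1447  0.2011] rot [-1.7994e+02  7.0000e-02 -1.7502e+02] F [-0.3 -0.3  0.2] w 0.0871 q7 107.8
(np.float64(0.43076106038165085), np.float64(-0.20143114854953162), 0.05, 185) -> [ 0.0238 -0.0547  0.1511] turn -0.02
(np.float64(0.4407230073625683), np.float64(-0.20055959112205504), 0.05, 185) -> [ 0.0138 -0.0547  0.1511] turn -0.02
```

>>> drive_tool(
  moves="0.034 -0.055 0.01 0 1;0.034 -0.055 0.01 0 1;0.034 -0.055 0.05 0 1;0.034 -0.055 0.09 0 1;0.034 -0.055 0.13 0 1;0.034 -0.055 0.151 0 1;0.034 -0.055 0.151 0 1;0.034 -0.055 0.151 0 1",
)

```text
time_s: 3.3
tool_pos: [0.4206, -0.2002, 0.0504]
tool_rot: [-180.0, 0.0, -175.0]
force: [0.5, -0.6, 0.2]
grip_width: 0.087
```

```bash
python3 - <<'E'
from h import *
look('scene','s2')
delta((*sh(-.165-.0095,0),.05,185),(*sh(-.105-.0095,0),.05,185))
E
```

```text
t 3.35 pos [ 0.4214 -0.2004  0.0511] rot [-1.7996e+02  1.2000e-01 -1.7498e+02] F [0.1 0.5 0.7] w 0.0874 q7 121.1
(np.float64(0.4561640251829904), np.float64(-0.19920867710946635), 0.05, 185) -> [-0.0347 -0.0019  0.0012] turn 0.02
(np.float64(0.5159357070684951), np.float64(-0.19397933254460686), 0.05, 185) -> [-0.0947 -0.0019  0.0013] turn 0.02
```

View pics/s2.png

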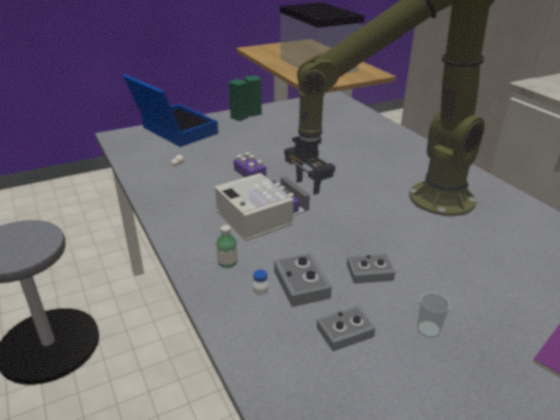

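The gripper at (310,170) stands in front of the panel at (293,195), with its fingers down. Now I'll push.

>>> drive_tool(
  moves="-0.02 -0.002 0.001 0 1;-0.032 -0.002 0.001 0 1;-0.04 -0.002 0.001 0 1;-0.048 -0.002 0.001 0 1;-0.056 -0.002 0.001 0 1;-0.064 -0.002 0.001 0 1;-0.072 -0.002 0.001 0 1;-0.08 -0.002 0.001 0 1",
)

```text
time_s: 4.15
tool_pos: [0.5006, -0.1951, 0.0488]
tool_rot: [-180.0, -0.0, -175.0]
force: [-2.8, -1.4, 1.3]
grip_width: 0.0872
```

>>> drive_tool(
  moves="-0.003 0 0 0 1;-0.006 0 0 0 1;-0.008 0 0 0 1;-0.01 0 0 0 1;-0.012 0 0 0 1;-0.013 0 0 0 1;-0.014 0 0 0 1;-0.014 0 0 0 1",
)

```text
time_s: 4.95
tool_pos: [0.5131, -0.1937, 0.0487]
tool_rot: [180.0, -0.1, -175.0]
force: [-5.1, -1.0, 3.2]
grip_width: 0.0867
```

```bash
python3 - <<'E'
from h import *
delta((*sh(-.105-.0095,0),.05,185))
E
```

```text
t 4.95 pos [ 0.5131 -0.1937  0.0487] rot [ 1.7995e+02 -1.1000e-01 -1.7502e+02] F [-5.1 -1.   3.2] w 0.0867 q7 121.9
(np.float64(0.5159357070684951), np.float64(-0.19397933254460686), 0.05, 185) -> [-0.0028 -0.0005 -0.0013] turn -0.02
```

>>> drive_tool(
  moves="-0.001 0 0 0 1;-0.002 0 0 0 1;-0.003 0 0 0 1;-0.004 0 0 0 1;-0.004 0 0 0 1;-0.004 0 0 0 1;-0.004 0 0 0 1;-0.004 0 0 0 1",
)

```text
time_s: 5.75
tool_pos: [0.5132, -0.1937, 0.0485]
tool_rot: [179.8, -0.5, -175.1]
force: [-15.4, -0.5, 11.3]
grip_width: 0.087
```

It's stopped against the end: the force rose 10 N with no motion. Back off, rise, and check the tray.

>>> drive_tool(
  moves="0.01 0 0 0 1;0.03 0 0 0 1;0.06 0 0 0 1;0.06 0 -0.04 0 1;0.06 0 -0.09 0 1;0.06 0 -0.14 0 1;0.06 0.03 -0.16 0 1;0.06 0.06 -0.16 0 1",
)

```text
time_s: 6.55
tool_pos: [0.4563, -0.1388, 0.2133]
tool_rot: [-180.0, 0.6, -175.1]
force: [0.5, 0.9, -0.2]
grip_width: 0.0869
```

```bash
python3 - <<'E'
from h import *
p,d,K,T,c=look('wrist','w1')
C=cloud(d,K,T);Z=C[...,2]
for lo,hi,x0,x1,nm in((.065,.078,.40,.545,'panel'),(.088,.105,.5,.8,'housing')):
    m=((Z>lo)&(Z<hi)&(C[...,1]<-.08)&(C[...,1]>-.30)&(C[...,0]>x0)&(C[...,0]<x1)).astype(np.uint8)
    n,l,s,_=cv2.connectedComponentsWithStats(m)
    for i in range(1,n):
        if s[i,4]>300:
            P=C[l==i];q=(P[:,:2]-[.63,-.184]);t=np.radians(5);a=q@[np.cos(t),np.sin(t)];print(nm,s[i,4],np.percentile(a,[1,5,50,95,99]).round(4),P[:,2].mean().round(4),cv2.minAreaRect((P[:,:2]*1000).astype(np.float32)))
delta((.5,.1,.2,170.8),(.6414,.175,.2,170.8))
E
```

```text
panel 308 [-0.1071 -0.1069 -0.1026 -0.0928 -0.0916] 0.0725 ((536.4182739257812, -252.4170379638672), (16.188270568847656, 26.09138298034668), 3.7547659873962402)
panel 1661 [-0.1072 -0.1068 -0.0994 -0.089  -0.0875] 0.0729 ((530.7742309570312, -166.44699096679688), (20.67755699157715, 99.10980224609375), 4.677041530609131)
housing 1263 [-0.0873 -0.087  -0.0832 -0.0772 -0.0766] 0.0942 ((544.8553466796875, -152.2357177734375), (11.869867324829102, 122.80522155761719), 4.869043827056885)
housing 5403 [-0.0409 -0.0387 -0.0149  0.0144  0.0177] 0.0949 ((617.61474609375, -173.99700927734375), (60.7470588684082, 180.48670959472656), 5.2721405029296875)
t 6.6 pos [ 0.4552 -0.132   0.2111] rot [ 179.78    0.39 -174.65] F [-1.3  5.2 -0.1] w 0.087 q7 106.7
(0.5, 0.1, 0.2, 170.8) -> [-0.0662  0.2267  0.0125] turn 14.55
(0.6414, 0.175, 0.2, 170.8) -> [-0.214   0.2882  0.0137] turn 14.55
```

View pics/w1.png

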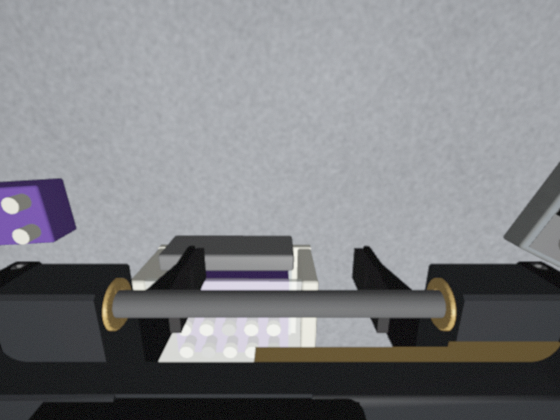

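The picture shows the tray panel at (228,250) tight against the housing. Depth puts its face 20 mm ahead of the housing front, so it is fully in. Next, the pod: I'll stand past it so the wrist camera sees the keys.

>>> drive_tool(
  moves="-0.27 0.273 0.01 14.6 0.03;-0.27 0.273 0.01 14.6 0.03;-0.27 0.273 0.01 14.6 0.03;-0.27 0.273 0.01 14.6 0.03;-0.27 0.273 0.01 14.6 0.03;-0.27 0.273 0.01 14.6 0.03;-0.27 0.273 0.01 14.6 0.03;-0.27 0.273 0.01 14.6 0.03",
)

```text
time_s: 7.4
tool_pos: [0.6996, 0.1621, 0.1977]
tool_rot: [179.8, 0.0, 170.7]
force: [0.4, 0.3, 0.1]
grip_width: 0.0456
```

>>> drive_tool(
  moves="0 0 0 0 0.03;0 0 0 0 0.03;0 0 0 0 0.03;0 0 0 0 0.03;0 0 0 0 0.03;0 0 0 0 0.03;0 0 0 0 0.03;0 0 0 0 0.03",
)

```text
time_s: 8.2
tool_pos: [0.6981, 0.1567, 0.199]
tool_rot: [180.0, 0.0, 170.4]
force: [0.6, 0.0, -0.5]
grip_width: 0.0447
```

```bash
python3 - <<'E'
from h import *
p,d,K,T,c=look('wrist','w2')
C=cloud(d,K,T);Z=C[...,2];sel=(C[...,1]>.08)&(C[...,1]<.27)&(C[...,0]>.55)&(C[...,0]<.75)
for lo,hi in((.042,.052),(.061,.07)):
    m=(sel&(Z>lo)&(Z<hi)).astype(np.uint8)
    n,l,s,_=cv2.connectedComponentsWithStats(m)
    for i in range(1,n):
        if s[i,4]>40:
            P=C[l==i];r=cv2.minAreaRect((P[:,:2]*1000).astype(np.float32));print(lo,s[i,4],np.round(r[0],1),np.round(r[1],1),round(r[2],1),P[:,2].mean().round(4))
for t in('key_left_top','key_right_top','keys_mid'):
    for r in pinpoint('wrist',t)[:2]: print(t,round(r['conf'],2),np.round(r['uv']),onplane(r['uv'],.066,K,T).round(4))
delta((.6414,.175,.1,170.8))
E
```

```text
0.042 12558 [655.4 176. ] [150.1 107.9] 80.5 0.048
0.042 60 [745.8 143.6] [27.2  6.4] 89.1 0.0487
0.061 559 [639.3 148.4] [24.1 24.6] 78.5 0.0655
0.061 562 [649.2 207. ] [24.3 24.8] 83.2 0.0655
key_left_top 0.87 [496. 138.] [0.6694 0.3696 0.066 ]
key_left_top 0.64 [322. 149.] [0.6525 0.2059 0.066 ]
key_right_top 0.84 [261. 146.] [0.6397 0.1485 0.066 ]
key_right_top 0.69 [503.  88.] [0.6256 0.3735 0.066 ]
keys_mid 0.87 [497. 114.] [0.647  0.3693 0.066 ]
keys_mid 0.55 [296. 148.] [0.6478 0.1816 0.066 ]
t 8.4 pos [0.6981 0.1568 0.1988] rot [180.     0.   170.42] F [ 0.2 -0.   0.3] w 0.0451 q7 71.7
(0.6414, 0.175, 0.1, 170.8) -> [0.059  0.0085 0.0988] turn -0.38
```

View pics/w2.png

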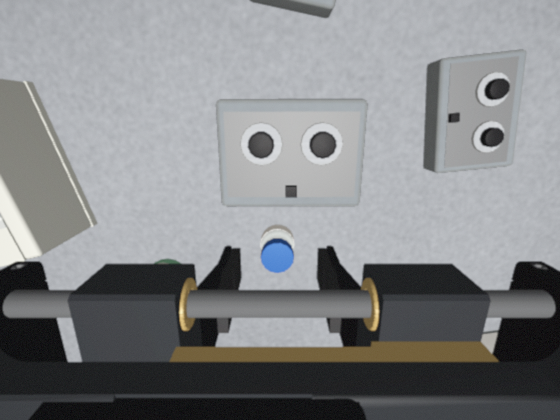

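The target pod is at (292,152) with keys at (261,146) and (322,146). The look-alike at (475,110) is smaller. Depth gives a mid-point of about (0.643,0.177), with tool yaw 170.5. I'll move above the keys.

```bash
python3 - <<'E'
from h import *
delta((.6435,.177,.1,170.5),(.6435,.177,.08,170.5))
E
```

```text
t 8.4 pos [0.6981 0.1568 0.1988] rot [180.     0.   170.42] F [ 0.2 -0.   0.3] w 0.0451 q7 71.7
(0.6435, 0.177, 0.1, 170.5) -> [0.0573 0.0108 0.0988] turn -0.08
(0.6435, 0.177, 0.08, 170.5) -> [0.0573 0.0108 0.1188] turn -0.08
```

>>> drive_tool(
  moves="0.03 0.005 0 0 0.1;0.057 0.011 0 0 0.1;0.057 0.011 0.03 0 0.1;0.057 0.011 0.06 0 0.1;0.057 0.011 0.09 0 0.1;0.057 0.011 0.11 0 0.1;0.057 0.011 0.119 0 0.1;0.057 0.011 0.119 0 0.1",
)

```text
time_s: 9.2
tool_pos: [0.643, 0.1769, 0.0785]
tool_rot: [-179.9, -0.1, 170.4]
force: [0.1, -0.6, -0.2]
grip_width: 0.048
```

```bash
python3 - <<'E'
from h import *
p,*_=look('scene'); q,*_=look('wrist')
a=cv2.resize(p[225:325,240:365],(750,600),interpolation=cv2.INTER_CUBIC)
cv2.imwrite('pics/s3.png',np.hstack([cv2.resize(a,(400,320)),cv2.resize(q,(400,300)) if 0 else cv2.resize(q[150:374,140:420],(400,320))])[:,:,::-1])
delta((.6435,.177,.058,170.5))
E
```

```text
t 9.3 pos [0.6446 0.1772 0.081 ] rot [1.7996e+02 9.0000e-02 1.7042e+02] F [0.2 0.1 0.1] w 0.0478 q7 69.4
(0.6435, 0.177, 0.058, 170.5) -> [ 0.0011 -0.0004  0.023 ] turn -0.08
```

View pics/s3.png

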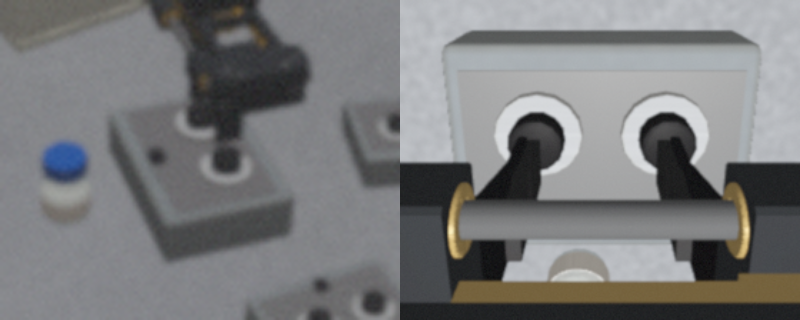

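Both fingertips stand centred over the round keys, in the right half at (537,143) and (667,143). The stop key is clear. Now I'll press.

>>> drive_tool(
  moves="0 0 0.006 0 0.1;0 0 0.012 0 0.1;0 0 0.015 0 0.1;0 0 0.018 0 0.1;0 0 0.02 0 0.1;0 0 0.022 0 0.1;0 0 0.024 0 0.1;0 0 0.024 0 0.1",
)

```text
time_s: 10.1
tool_pos: [0.6441, 0.1772, 0.0584]
tool_rot: [179.9, 0.0, 170.4]
force: [-4.7, -1.2, 13.4]
grip_width: 0.0477
```

>>> drive_tool(
  moves="0 0 0.001 0 0.1;0 0 0.002 0 0.1;0 0 0.002 0 0.1;0 0 0.002 0 0.1;0 0 0.002 0 0.1;0 0 0.002 0 0.1;0 0 0.002 0 0.1;0 0 0.002 0 0.1",
)

```text
time_s: 10.9
tool_pos: [0.6442, 0.1772, 0.0583]
tool_rot: [179.9, 0.0, 170.4]
force: [-8.6, -2.5, 22.0]
grip_width: 0.0482
```

```bash
python3 - <<'E'
from h import *
o=get_obs();M=R.from_euler('xyz',o['tool_rot'],degrees=True).as_matrix()
print(o['tool_pos'],o['force'],'torque tool',M.T@o['wrist_torque'],'F tool',M.T@o['force'])
E
```

```text
[0.64416178 0.17719459 0.0582832 ] [-8.59985751 -2.48897319 21.95904334] torque tool [ 0.89647532  1.91450296 -0.03428493] F tool [  8.05327696  -3.85179607 -21.96953614]
```

>>> drive_tool(
  moves="0.0005 0 0 0 0.1;0.001 0 0 0 0.1;0.0015 0 0 0 0.1;0.0015 0 0 0 0.1;0.0015 0 0 0 0.1;0.0015 0 0 0 0.1;0.0015 0 0 0 0.1;0.0015 0 0 0 0.1",
)

```text
time_s: 11.7
tool_pos: [0.6441, 0.1772, 0.0583]
tool_rot: [179.9, 0.2, 170.4]
force: [-4.5, -1.8, 20.2]
grip_width: 0.0483
```

```bash
python3 - <<'E'
from h import *
q,d,K,T,c=look('wrist')
cv2.imwrite('pics/w4.png',cv2.resize(q[150:374,140:420],(700,560))[:,:,::-1])
o=get_obs();print(o['time_s'],o['tool_pos'],o['tool_rot'],o['force'])
E
```

```text
11.75 [0.64411967 0.17718951 0.05835574] [179.88581625   0.20681781 170.40087043] [-4.97850184 -2.45030553 20.61782623]
```

View pics/w4.png

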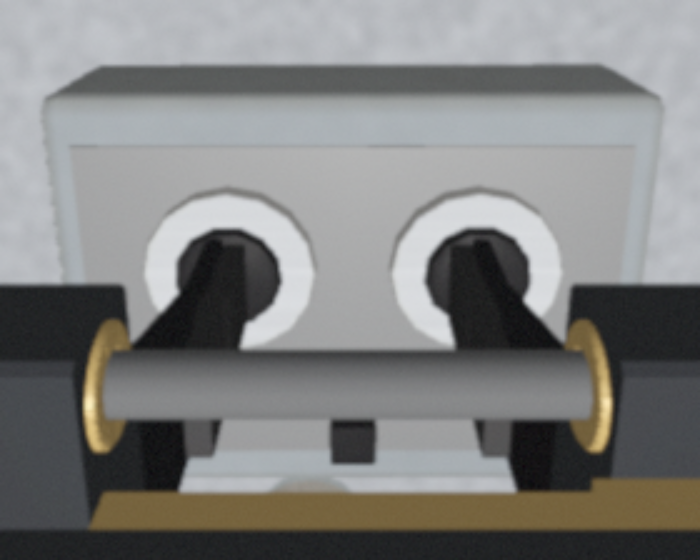

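Both caps, at (228,272) and (478,272), are down evenly under the fingertips, and the stop key at (353,440) is untouched. I'll keep holding, then release.

>>> drive_tool(
  moves="0 0 0 0 0.1;0 0 0 0 0.1;0 0 0 0 0.1;0 0 0 0 0.1;0 0 0 0 0.1;0 0 0 0 0.1;0 0 0 0 0.1;0 0 0 0 0.1",
)

```text
time_s: 12.55
tool_pos: [0.6441, 0.1772, 0.0584]
tool_rot: [179.9, 0.2, 170.4]
force: [-5.4, -1.6, 20.0]
grip_width: 0.0481
```

>>> drive_tool(
  moves="0 0 0 0 0.1;0 0 0 0 0.1;0 0 0 0 0.1;0 0 0 0 0.1;0 0 0 0 0.1;0 0 -0.015 0 0.1;0 0 -0.05 0 0.1;0 0 -0.09 0 0.1",
)

```text
time_s: 13.35
tool_pos: [0.6409, 0.177, 0.1431]
tool_rot: [-179.9, -0.2, 170.4]
force: [0.4, 0.1, 0.2]
grip_width: 0.0477
```

>>> drive_tool(
  moves="0 0 -0.03 0 0.1;-0.05 0 -0.04 0 0.1;-0.055 0 -0.04 0 0.1;-0.055 0 -0.04 0 0.1;-0.055 0 -0.04 0 0.1;-0.055 0 -0.04 0 0.1;-0.055 0 -0.04 0 0.1;-0.055 0 -0.04 0 0.1",
)

```text
time_s: 14.15
tool_pos: [0.696, 0.1686, 0.1839]
tool_rot: [180.0, -0.0, 170.5]
force: [0.5, 0.1, -0.2]
grip_width: 0.0482
```

```bash
python3 - <<'E'
from h import *
p,d,K,T,c=look('wrist','w5')
C=cloud(d,K,T);Z=C[...,2];sel=(C[...,1]>.08)&(C[...,1]<.27)&(C[...,0]>.55)&(C[...,0]<.75)
for lo,hi in((.042,.052),(.0565,.07)):
    m=(sel&(Z>lo)&(Z<hi)).astype(np.uint8)
    n,l,s,_=cv2.connectedComponentsWithStats(m)
    for i in range(1,n):
        if s[i,4]>40:
            P=C[l==i];r=cv2.minAreaRect((P[:,:2]*1000).astype(np.float32));print(lo,s[i,4],np.round(r[0],1),np.round(r[1],1),round(r[2],1),np.median(P[:,2]).round(4))
p2,d2,K,T,c=look('top','top2');C=cloud(d2,K,T);Z=C[...,2]
m=(Z>.06)&(Z<.083)&(C[...,1]<-.05)&(C[...,1]>-.35)&(C[...,0]>.4)&(C[...,0]<.545)
print(cv2.minAreaRect((C[m][:,:2]*1000).astype(np.float32)))
delta()
E
```

```text
0.042 13611 [655.6 175.9] [150.1 108. ] 80.5 0.0481
0.042 67 [746.  143.4] [ 6.6 28.2] 0.4 0.0487
0.0565 619 [638.9 148.7] [24.6 24.5] 80.4 0.0655
0.0565 627 [648.6 207.3] [25.4 24.4] 80.5 0.0656
0.0565 158 [746.3 143.8] [ 7.3 27.4] 0.0 0.0595
((534.5438842773438, -179.23114013671875), (20.900049209594727, 172.56704711914062), 4.577175617218018)
t 14.25 pos [0.6963 0.1684 0.184 ] rot [1.7998e+02 1.0000e-02 1.7044e+02] F [ 0.4 -0.5 -0. ] w 0.0477 q7 70.9
```

View pics/top2.png

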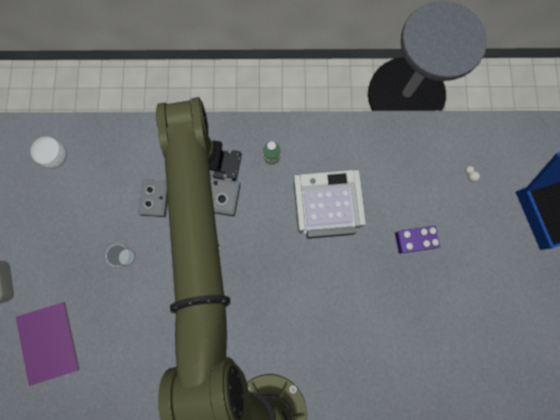

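The tray at (330,230) is in, the pod hasn't moved and both keys are up. The arm touches nothing, so I'm handing in.

```bash
python3 -c "
from cell import *
print(sign_off())"
```

```text
the job is handed in; nothing more can be done
None
```

I pushed the shaker's tray in until it stopped, then pressed both round start keys together for about three seconds and let them come up. The job is handed in at about 14 s on the robot's clock, with the arm clear of everything.

- **Tray:** At the end the push force rose to 15 N with no further movement. A wrist-camera depth check then put the panel face 20 mm in front of the housing, which is fully in. By the earlier top-camera estimate the face stopped about 3 mm short of where I expected it; I put this down to calibration and finger-pad error.
- **Start keys:** I pressed the larger of the three boxes (about 150 × 110 mm, jar behind it). The fingertips were level at 58 mm with about 20 N on them from about 10.0 s to 13.0 s. That is well above the 9 N needed to bottom both keys.
- **After release:** Both key tops measured 65.5 mm, so they are up. The box was within 0.2 mm of its earlier position.
- **Bystanders:** I never pressed near the stop key. In the last top view the beaker, bottle and rack stood where they were. The arm hid the jar there, but the wrist-camera depth showed something of its size where it had stood.

The lateral force on the keys reached about 9 N partway through the hold. I eased it off to about 5 N, and the box did not slip.

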